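Unlatch the gas bottle cage and hold its gate wide

TASK

The bottle cage's gate is shut by two squeeze catches on top of its front: pinch the jaws of the catch with the wide jaws fully together first, and only then those of the catch with the narrow jaws (they stay in when let go). Then take the upright pull post on the gate, swing the gate out past its half-way detent until it stands about square to the cage front, and finish while holding it there, still, so a workmate can lift a bottle out: it swings back if let go. Leave everything else on the bench and on the cage where it is.

Things in the scene. Friction and masses are not known exactly. Their poses are not given: they have to be found in the camera images.
- cage: Grey bottle cage fixed on the bench; gate in its front. Origin on the bench at the middle of its front plane. x into the cage (away from the front), y along the front towards the hinge, z up. Header (top of the front) 160 mm above the bench, 340 mm long.
- wide_grip (a point): Midway between the jaws of the wide catch, 192 mm above the bench; axes as the cage's. Stands on the header, 37 mm behind the front plane, 60 mm left or right of its middle (catches may change places). Two upright steel jaws, 50 mm wide along x, 6 mm thick, tops 214 mm above the bench; outer faces 58 mm apart along y, 40 mm when fully squeezed along y.
- narrow_grip (a point): The same point of the narrow catch: like the wide catch but its jaws are only 14 mm wide along x; same heights, spacing, travel and axes.
- wide_jaw_l (a joint): Travel of the wide catch's +y jaw towards the middle, 0 (shut) to 0.009 m (fully squeezed); below about 0.006 its barb still holds the gate. Slides stiffly (about 4 N), stays where pushed.
- wide_jaw_r (a joint): The same for the wide catch's -y jaw.
- narrow_jaw_l (a joint): The same for the narrow catch's +y jaw.
- narrow_jaw_r (a joint): The same for the narrow catch's -y jaw.
- gate_post (a point): Grip point of the gate's pull post, 190 mm above the bench: upright round steel post, 16 mm dia, bare from 150 mm to its top at 215 mm, on a bracket 55 mm in front of the gate's plane. Shut, it stands in the middle of the front, 92 mm in front (-x) of the line of catches. Gate top bar 155 mm high, strike lugs to 178 mm. Axes turn with the gate, the cage's when shut.
- gate_hinge (a point): Point on the gate's vertical hinge axis, 190 mm above the bench, at the +y end of the cage front; cage axes. The post circles it at a radius of 137 mm; the gate leaf reaches 240 mm from it.
- gate (a joint): Gate angle, rad: 0 shut, grows as it opens outwards (post goes to the cage's -x, clockwise from above), stop at 1.70. Detent to be pushed through between about 0.6 and 1.1 (about 9 N at the post with the spring). A hinge spring pulls it shut all the way (about 4 N at the post when wide) and a damper slows it; let go wide, it sinks back to the detent at about 1.1.
- spray_can: Bystander, leave alone: standing metal spray can, 64 mm dia, 170 mm tall. Origin at its underside.
- filler_tin: Bystander, leave alone: squat filler tin, 90 mm dia, 90 mm tall. Origin at its underside.
- hammer: Bystander, leave alone: hammer lying on the bench. Origin at its underside.
- wrench: Bystander, leave alone: wrench lying on the bench. Origin at its underside.
- wire_spool: Bystander, leave alone: black spool, 100 mm dia, 45 mm tall, lying on the cage roof behind the catches. Origin at its underside.
- sanding_block: Bystander, leave alone: cork sanding block 70 x 110 x 35 mm. Origin at its underside.
- mug: Bystander, leave alone: white mug, 80 mm dia, 90 mm tall. Origin at its underside.

How it is judged:
On the way, in this order (a step that is already met when the one before it is completed fails the run):
1. both jaws of the wide catch are squeezed in while the gate is shut (value of joint each of wide_jaw_l, wide_jaw_r above 0.0065 m and value of joint gate below 0.2 rad), for 0.2 s.
2. then both jaws of the narrow catch are squeezed in (value of joint each of wide_jaw_l, wide_jaw_r, narrow_jaw_l, narrow_jaw_r above 0.0065 m), for 0.2 s.
3. the gate is swung past its detent (value of joint gate above 1.15 rad), for 0.1 s.
At the end, for the whole second after the job is handed in: Both catches are squeezed in (each jaw over 6.5 of its 9 mm), the gate stands open more than 1.40 rad (80 degrees), still (below 0.1 rad/s), and the fingers are holding it (contact force over 1 N) (all of step 2 and value of joint gate above 1.4 rad and velocity of joint gate between -0.1 and 0.1 rad/s and contact force between the fingers and gate above 1 N); the arm keeps its last pose, push and grip.
It fails at once if a jaw of the narrow catch is pushed in (over 5 mm) before the wide catch is fully squeezed (value of joint any of narrow_jaw_l, narrow_jaw_r above 0.005 m and not (value of joint each of wide_jaw_l, wide_jaw_r above 0.005 m)).
It fails at once if anything else on the bench or cage is moved more than 40 mm (distance of any of spray_can, filler_tin, hammer, wrench, wire_spool, sanding_block, mug from where it was at the start of the episode above 0.04 m).
It also fails if it takes over 54 s, if anything falls off the work surface, if the arm or the gripper's body presses on something with over 40 N, if the wrist force passes 120 N, or if a joint passes its speed limit or range.

ROBOT

A 6-joint arm with a two-finger parallel gripper is mounted at the origin on the work surface. World frame = base frame: x ahead of the robot, y to its left, z up, the work surface at z = 0. Lengths are in m, angles in rad, forces in N, time in s.
With the tool pointing down it reaches from about 0.325 to 0.85 m from the base axis. Payload 4.4 kg.
Tool frame: the origin (TCP) lies on the front face of the gripper's body, between the roots of the fingers; the fingertips stand 97 mm ahead of it and the grasp point (between the pads) lies 78 mm ahead of it; z points along the fingers, y is the line along which they close (so a half turn about z gives the same grasp; the last joint's range is limited). The gripper opens to 94 mm and grips with 3 to 60 N. Pads are 16 mm wide; open, the fingers measure 119 mm over their backs; the gripper's body (75 mm by 177 mm) begins 78 mm behind the grasp point.
Start: joints at [1.163, 0.207, 1.542, -0, 1.393, -0.15], TCP at [0.146, 0.556, 0.303] pointing down, gripper open.
Joint ranges: [-2.73, 2.73], [-0.86, 2.22], [0.23, 2.46], [-1.11, 4.25], [0.08, 2.63], [-2.82, 2.82]. Speed limits (rad/s): [2.79, 2.79, 3.14, 3.14, 3.14, 3.14].

INTERFACE

Orientations are given as a rotation vector (axis times angle).
In Python, from workcell import manip gives the robot as it stands.
- The arm moves only by the shell command python3 -m jog 'ROWS' [FORCE]. ROWS is JSON, a list of rows, each an object with "claw": the closure, from 0 (fully open) to 1 (shut); "travel": the shift along the tool's x, y, z in m, a list of three; "spin": the turn about the tool's z in rad. A call has 1 to 12 rows; each row shifts and turns the commanded pose from where the row before left it, along the tool's axes as they then stand; what a row does not reach is not made up. A row lasts 1/12 s, in which the tool goes at most 41.7 mm and 7.16 degrees, less where a joint would pass 70% of its speed; a pose out of reach is approached as far as the arm can. A call is refused whole if a number of a shift passes 0.0417 or a number of a turn 0.125, either way. A call with a gripper value outside its range is refused whole. The fingers move at their own pace and stop on an object; FORCE is the grip in N (left out, the last holds). Time passes only in rows, so rows that do not move let the fingers close. It gives the time, the measured TCP pose, the force, the opening and the grip force at its end, in the units of the state.
- manip.get_state(): the state, without advancing time (a new reading comes with each control period).
- manip.camera(name): name is "scene" or "side" or "wrist"; returns a dict with "frame" (420x560x3 uint8, red, green, blue), "depth" (420x560 float32, m along the optical axis (not along the pixel's ray), 0 where there is no reading), "camera_matrix" (3x3 intrinsics, pixels), "world_to_cam" (4x4, takes a point from world to camera coordinates). Camera axes: x right, y down, z forward; pixel columns grow to the right and rows downward; lengths in m; the calibration is good to about 2 mm. A picture is of the moment at which its call begins.
- manip.close_job(): hands the job in; it is judged then, once.
The state is a dict: "t": time; "joints": joint angles; "qd": joint speeds; "tau": joint torques, N m; "tool_pos": TCP position; "eef_rot": TCP orientation; "force": force on the tool from outside, world axes, zero at the start; "wrist_torque": the same for the moment, N m; "grip_width": finger opening in m; "grasp_force": force on a finger pad.
Only numpy, scipy, OpenCV 4.12 (cv2) and the standard library are available. Lean on these libraries where they do the work, as an engineer would, in place of code of your own. Each camera call takes 0.05 s, during which the arm holds its last target. There are 200 camera calls.

## Working session

There is one attempt and no reset: what is moved stays moved. The work goes in short steps, Python scripts to look and compute and a shell command to move; the robot and the scene stay as the last step left them, time stands still between calls to the robot, and variables do not carry over. Pictures are saved under pics/ and viewed, at most 10 in all, crops included, and the job is handed in when it is done.

```bash
mkdir -p pics; cat > h.py <<'E'
from workcell import manip
import numpy as np, cv2
from scipy.spatial.transform import Rotation as R
def cloud(c):
    K=c["camera_matrix"];d=c["depth"];v,u=np.indices(d.shape)
    p=np.stack([(u-K[0,2])*d/K[0,0],(v-K[1,2])*d/K[1,1],d,np.ones_like(d)],-1)
    w=(p@np.linalg.inv(c["world_to_cam"]).T)[...,:3]; w[d<=0]=np.nan
    return w
E
python3 - <<'E'
from h import *
ims=[]
for n in ("scene","side"):
    c=manip.camera(n); np.savez(n+"0.npz",**c); cv2.imwrite(f"pics/{n}0.png",c["frame"][...,::-1])
    print(n,np.linalg.inv(c["world_to_cam"])[:3,3].round(3))
s=manip.get_state(); print(s["t"],s["tool_pos"],R.from_rotvec(s["eef_rot"]).as_matrix().round(3))
E
```

```text
scene [1.347 0.13  0.797]
side [-0.123 -0.972  1.065]
0.1 [0.14584361 0.55565079 0.30160569] [[-0.967  0.254 -0.001]
 [ 0.254  0.967 -0.002]
 [ 0.    -0.002 -1.   ]]
```

View pics/scene0.png

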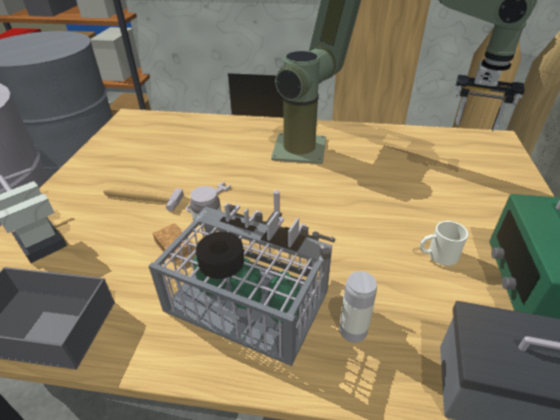

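View pics/side0.png

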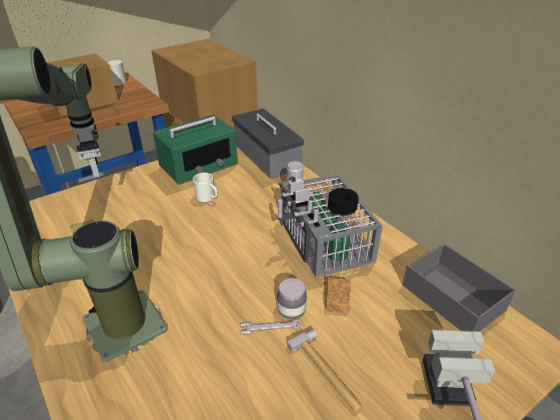

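The views show the cage front facing the robot, with the post at about (276,203) in the scene view, jaws at (230–300, 210–240), the spool on the roof at (220,255) and the tin near the cage's right front. Next is a top-down map from depth.

```bash
python3 - <<'E'
from h import *
P=[];C=[];S=[]
for i,n in enumerate(("scene","side")):
    c=dict(np.load(n+"0.npz")); w=cloud(c).reshape(-1,3); P.append(w);C.append(c["frame"].reshape(-1,3));S.append(np.full(len(w),i))
P=np.vstack(P);C=np.vstack(C);S=np.concatenate(S)
m=(P[:,0]>.3)&(P[:,0]<.95)&(P[:,1]>-.4)&(P[:,1]<.45)&(P[:,2]>.02)&(P[:,2]<.3)
P,C,S=P[m],C[m],S[m]
# map of points by height; 1mm=... x up, y left
x0,x1,y0,y1=.38,.82,-.25,.3; s=1300
im=np.zeros((int((x1-x0)*s),int((y1-y0)*s),3),np.uint8)
o=np.argsort(P[:,2])
for p,q,k in zip(P[o],C[o],S[o]):
    if x0<p[0]<x1 and y0<p[1]<y1:
        col=(90,90,90) if p[2]<.15 else (0,140,0) if p[2]<.166 else (255,80,0) if p[2]<.182 else (0,0,255) if k==0 else (0,255,255)
        cv2.circle(im,(int((y1-p[1])*s),int((x1-p[0])*s)),1,col,-1)
for g in np.arange(.4,.82,.1): cv2.putText(im,f"x{g:.1f}",(0,int((x1-g)*s)),0,.4,(255,255,255))
for g in np.arange(-.2,.3,.1): cv2.putText(im,f"y{g:.1f}",(int((y1-g)*s),12),0,.4,(255,255,255))
cv2.imwrite("pics/map.png",im)
a=[cv2.resize(cv2.imread("pics/scene0.png")[170:290,140:345],None,fx=3.5,fy=3.5,interpolation=2)]
cv2.imwrite("pics/crop.png",a[0])
E
```

```text
(no output)
```

View pics/map.png

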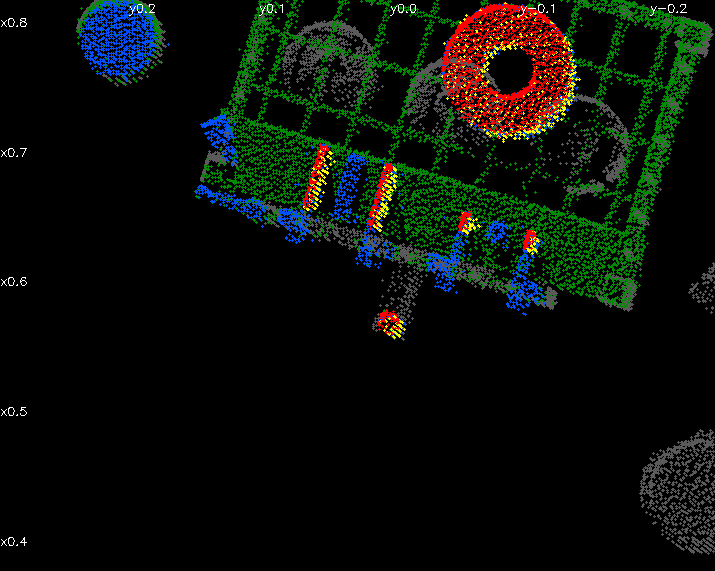

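View pics/crop.png

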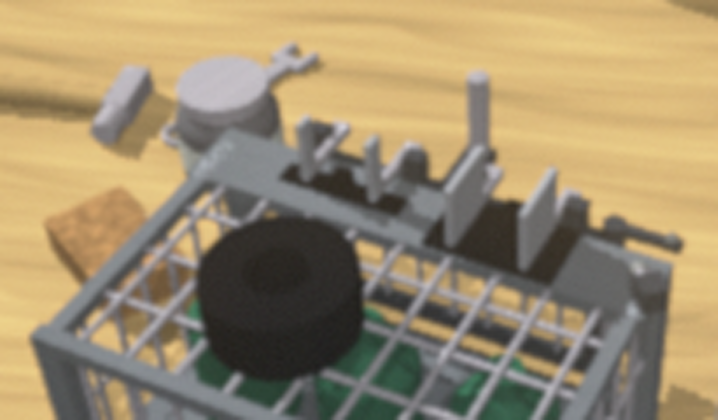

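The map shows the wide jaws at pixels (317,178)/(383,197), the narrow jaws at (466,222)/(531,242) and the post at (389,324). That puts the wide catch on the hinge side, with the cage turned about -0.29 rad. Now the exact offsets.

```bash
cat > loc.py <<'E'
from h import *
def locate(files):
    P=[]
    for f in files: P.append(cloud(dict(np.load(f))).reshape(-1,3))
    res={}
    for nm,u,v,r in (("wl",317,178,.03),("wr",383,197,.03),("nl",466,222,.017),("nr",531,242,.017),("post",389,324,.025)):
        c=np.array([.82-v/1300,.3-u/1300]); l=[]
        for p in P:
            q=p[(np.hypot(*(p[:,:2]-c).T)<r)&(p[:,2]>.188)&(p[:,2]<.225)]
            l.append((q[:,:2].min(0)+q[:,:2].max(0))/2 if len(q)>3 else c*np.nan); 
        print(nm,np.round(l,4).tolist(),q[:,2].max().round(3)); res[nm]=np.nanmean(l,0)
    return res
E
python3 - <<'E'
from loc import *
r=locate(["scene0.npz","side0.npz"])
W=(r["wl"]+r["wr"])/2;N=(r["nl"]+r["nr"])/2
y=(W-N)/np.linalg.norm(W-N); x=np.array([y[1],-y[0]])
print("W",W,"N",N,np.linalg.norm(W-N),"post",r["post"],"yaw",np.arctan2(x[1],x[0]))
M=(W+N)/2; po=M-.092*x; h=M-.037*x+.125*y; print("post by model",po,"hinge",h, "post end", h+(-.128*x+.046*y))
s=manip.get_state(); Rm=R.from_rotvec(s["eef_rot"]).as_matrix()
ty=Rm[:,1]; print("spin", np.arctan2(y[0],y[1])-np.arctan2(ty[0],ty[1]), "travel to W", Rm.T@(np.r_[W,.275]-s["tool_pos"]))
for f in ["scene0.npz"]:
    p=cloud(dict(np.load(f))).reshape(-1,3); q=p[(p[:,1]>.15)&(p[:,1]<.5)&(p[:,0]>.3)&(p[:,0]<.75)&(p[:,2]>.03)&(p[:,2]<.12)]
    print("mug area",q.min(0),q.max(0),np.median(q,0))
E
```

```text
wl [[0.6846, 0.057], [0.6825, 0.0557]] 0.212
wr [[0.6688, 0.0074], [0.6675, 0.0037]] 0.216
nl [[0.65, -0.0572], [0.648, -0.0624]] 0.213
nr [[0.6354, -0.1076], [0.633, -0.1102]] 0.213
post [[0.572, 0.0011], [0.5682, -0.0019]] 0.216
W [0.67585836 0.03092825] N [ 0.64160906 -0.08437916] 0.12028637615733159 post [ 5.70102093e-01 -4.01171514e-04] yaw -0.2887261696283797
post by model [ 5.70541836e-01 -5.30169304e-04] hinge [0.65885666 0.10363553] post end [0.54925256 0.18417708]
spin 0.0319527741843873 travel to W [-0.64590427 -0.3728616   0.02718729]
mug area [0.47199965 0.37727967 0.03005206] [0.55409984 0.49083193 0.09310037] [0.52892517 0.4482787  0.06652922]
```

```bash
python3 -m jog '[{"claw":0,"travel":[0,0,-0.03],"spin":0.032},{"claw":0,"travel":[0,0,-0.03],"spin":0},{"claw":0,"travel":[-0.033,-0.0176,0],"spin":0},{"claw":0,"travel":[-0.033,-0.0176,0],"spin":0},{"claw":0,"travel":[-0.033,-0.0176,0],"spin":0},{"claw":0,"travel":[-0.033,-0.0176,0],"spin":0},{"claw":0,"travel":[-0.033,-0.0176,0],"spin":0},{"claw":0,"travel":[-0.033,-0.0176,0],"spin":0},{"claw":0,"travel":[-0.033,-0.0176,0],"spin":0},{"claw":0,"travel":[-0.033,-0.0176,0],"spin":0},{"claw":0,"travel":[-0.033,-0.0176,0],"spin":0},{"claw":0,"travel":[-0.033,-0.0176,0],"spin":0}]' 40
python3 -m jog '[{"claw":0,"travel":[-0.033,-0.0176,0],"spin":0},{"claw":0,"travel":[-0.033,-0.0176,0],"spin":0},{"claw":0,"travel":[-0.033,-0.0176,0],"spin":0},{"claw":0,"travel":[-0.033,-0.0176,0],"spin":0},{"claw":0,"travel":[-0.033,-0.0176,0],"spin":0},{"claw":0,"travel":[-0.033,-0.0176,0],"spin":0},{"claw":0,"travel":[-0.033,-0.0176,0],"spin":0},{"claw":0,"travel":[-0.033,-0.0176,0],"spin":0},{"claw":0,"travel":[-0.033,-0.0176,0],"spin":0},{"claw":0,"travel":[0,0,0],"spin":0},{"claw":0,"travel":[0,0,0],"spin":0},{"claw":0,"travel":[0,0,0],"spin":0}]'
cat > to.py <<'E'
from h import *
import sys
t=np.array(list(map(float,sys.argv[1:4]))); s=manip.get_state(); Rm=R.from_rotvec(s["eef_rot"]).as_matrix()
ty=Rm[:,1]; print(s["t"],s["tool_pos"],"spin",.2887-np.arctan2(ty[0],ty[1]),"travel",(Rm.T@(t-s["tool_pos"])).round(4),"j",s["joints"].round(2),"tilt",Rm[:2,2].round(3))
E
python3 to.py .6759 .0309 .273
```

```text
t: 1.1
tool_pos: [0.413, 0.2918, 0.3623]
eef_rot: [-0.452, -3.108, 0.0]
force: [-0.2, 0.6, 0.0]
grip_width: 0.0938
grasp_force: 0.0
t: 2.1
tool_pos: [0.6513, 0.0573, 0.3617]
eef_rot: [-0.452, -3.107, -0.001]
force: [0.3, 0.4, 0.2]
grip_width: 0.0939
grasp_force: 0.0
2.1 [0.65132149 0.05726805 0.36173986] spin -0.00035685426742332327 travel [-0.0313 -0.0183  0.0887] j [-0.04  0.34  1.25  0.    1.55 -1.33] tilt [-0.002  0.001]
```

```bash
python3 -m jog '[{"claw":0,"travel":[-0.0313,-0.018,0],"spin":0},{"claw":0,"travel":[0,0,0],"spin":0},{"claw":0,"travel":[0,0,0.02],"spin":0},{"claw":0,"travel":[0,0,0.02],"spin":0},{"claw":0,"travel":[0,0,0.02],"spin":0},{"claw":0,"travel":[0,0,0.02],"spin":0},{"claw":0,"travel":[0,0,0.008],"spin":0},{"claw":0,"travel":[0,0,0],"spin":0},{"claw":0,"travel":[0,0,0],"spin":0}]'
python3 to.py .6759 .0309 .273
python3 -m jog '[{"claw":0.3,"travel":[0,0,0],"spin":0},{"claw":0.4,"travel":[0,0,0],"spin":0},{"claw":0.5,"travel":[0,0,0],"spin":0},{"claw":0.6,"travel":[0,0,0],"spin":0},{"claw":0.7,"travel":[0,0,0],"spin":0},{"claw":0.7,"travel":[0,0,0],"spin":0},{"claw":0.7,"travel":[0,0,0],"spin":0},{"claw":0.7,"travel":[0,0,0],"spin":0},{"claw":0.7,"travel":[0,0,0],"spin":0},{"claw":0.7,"travel":[0,0,0],"spin":0},{"claw":0.7,"travel":[0,0,0],"spin":0},{"claw":0.7,"travel":[0,0,0],"spin":0}]' 40
```

```text
t: 2.85
tool_pos: [0.6763, 0.0319, 0.2751]
eef_rot: [-0.45, -3.109, -0.0]
force: [0.8, -1.1, -0.3]
grip_width: 0.0941
grasp_force: 0.0
2.85 [0.676284   0.03186059 0.27511939] spin 0.0010495931186316754 travel [ 0.0001 -0.001   0.0021] j [-0.08  0.44  1.29  0.    1.41 -1.36] tilt [-0.  0.]
t: 3.85
tool_pos: [0.6774, 0.0325, 0.2751]
eef_rot: [0.451, 3.107, 0.005]
force: [2.5, 4.6, 0.4]
grip_width: 0.0386
grasp_force: 40.0
```

```bash
python3 -m jog '[{"claw":0.3,"travel":[0,0,0],"spin":0},{"claw":0,"travel":[0,0,0],"spin":0},{"claw":0,"travel":[0,0,0],"spin":0},{"claw":0,"travel":[0,0,0],"spin":0},{"claw":0,"travel":[0,0,0],"spin":0},{"claw":0,"travel":[0,0,-0.03],"spin":0},{"claw":0,"travel":[0,0,-0.03],"spin":0},{"claw":0,"travel":[0,-0.03,0],"spin":0},{"claw":0,"travel":[0,-0.03,0],"spin":0},{"claw":0,"travel":[0,-0.03,0],"spin":0},{"claw":0,"travel":[0,-0.03,0],"spin":0},{"claw":0,"travel":[0,0,0],"spin":0}]'
python3 to.py .6416 -.0844 .274; python3 - <<'E'
from h import *
for n in ("scene","side"):
    c=manip.camera(n); np.savez(n+"1.npz",**c)
from loc import *
locate(["scene1.npz","side1.npz"])
E
```

```text
t: 4.85
tool_pos: [0.6412, -0.0894, 0.3347]
eef_rot: [-0.461, -3.107, 0.005]
force: [0.0, 0.2, 0.4]
grip_width: 0.0938
grasp_force: 0.0
4.85 [ 0.64119747 -0.08940725  0.33471805] spin -0.005708376149657135 travel [0.0011 0.0051 0.0607] j [-0.27  0.34  1.31 -0.    1.49 -1.55] tilt [-0.001 -0.003]
wl [[0.6819, 0.048], [0.6791, 0.0464]] 0.213
wr [[0.672, 0.0157], [0.6681, 0.0147]] 0.215
nl [[0.6492, -0.0576], [0.6477, -0.0601]] 0.211
nr [[0.635, -0.1078], [0.6328, -0.1099]] 0.212
post [[0.5727, 0.0014], [0.5685, -0.0007]] 0.214
```

```bash
python3 -m jog '[{"claw":0,"travel":[0.001,0.005,0],"spin":0},{"claw":0,"travel":[0,0,0],"spin":0},{"claw":0,"travel":[0,0,0.02],"spin":0},{"claw":0,"travel":[0,0,0.02],"spin":0},{"claw":0,"travel":[0,0,0.02],"spin":0},{"claw":0,"travel":[0,0,0],"spin":0},{"claw":0,"travel":[0,0,0],"spin":0}]'
python3 to.py .6416 -.0844 .274
python3 -m jog '[{"claw":0.3,"travel":[0,0,0],"spin":0},{"claw":0.4,"travel":[0,0,0],"spin":0},{"claw":0.5,"travel":[0,0,0],"spin":0},{"claw":0.6,"travel":[0,0,0],"spin":0},{"claw":0.7,"travel":[0,0,0],"spin":0},{"claw":0.7,"travel":[0,0,0],"spin":0},{"claw":0.7,"travel":[0,0,0],"spin":0},{"claw":0.7,"travel":[0,0,0],"spin":0},{"claw":0.7,"travel":[0,0,0],"spin":0},{"claw":0.7,"travel":[0,0,0],"spin":0},{"claw":0.7,"travel":[0,0,0],"spin":0},{"claw":0.7,"travel":[0,0,0],"spin":0}]' 40
```

```text
t: 5.53
tool_pos: [0.6425, -0.0776, 0.2732]
eef_rot: [-0.449, -3.106, -0.001]
force: [0.0, 0.2, -0.5]
grip_width: 0.0942
grasp_force: 0.0
5.5333 [ 0.64252547 -0.07756101  0.27319504] spin 0.0017835146497973686 travel [-0.001  -0.0068 -0.0008] j [-0.25  0.38  1.38  0.    1.38 -1.54] tilt [-0.003  0.001]
t: 6.53
tool_pos: [0.6428, -0.0814, 0.2754]
eef_rot: [0.454, 3.108, -0.007]
force: [-2.0, -6.6, 3.3]
grip_width: 0.0384
grasp_force: 40.0
```

```bash
python3 -m jog '[{"claw":0.3,"travel":[0,0,0],"spin":0},{"claw":0,"travel":[0,0,0],"spin":0},{"claw":0,"travel":[0,0,0],"spin":0},{"claw":0,"travel":[0,0,0],"spin":0},{"claw":0,"travel":[0,0,0],"spin":0},{"claw":0,"travel":[0,0,-0.03],"spin":0},{"claw":0,"travel":[0,0,-0.03],"spin":0},{"claw":0,"travel":[0.03,0.019,0],"spin":0},{"claw":0,"travel":[0.03,0.019,0],"spin":0},{"claw":0,"travel":[0.03,0.019,0],"spin":0},{"claw":0,"travel":[0,0,0],"spin":0},{"claw":0,"travel":[0,0,0],"spin":0}]'
python3 to.py .5705 -.0005 .276; python3 - <<'E'
from h import *
for n in ("scene","side"):
    c=manip.camera(n); np.savez(n+"2.npz",**c)
from loc import *
locate(["scene2.npz","side2.npz"])
E
```

```text
t: 7.53
tool_pos: [0.572, 0.0027, 0.3347]
eef_rot: [0.448, 3.109, 0.0]
force: [0.7, 0.2, 0.6]
grip_width: 0.0944
grasp_force: 0.0
7.5333 [0.57204855 0.00271343 0.33474382] spin 0.0026459716865733784 travel [ 0.0006 -0.0035  0.0587] j [-0.15  0.18  1.51  0.    1.45 -1.43] tilt [0. 0.]
wl [[0.6825, 0.048], [0.6792, 0.0466]] 0.213
wr [[0.6718, 0.0157], [0.6708, 0.0119]] 0.216
nl [[0.6481, -0.067], [0.6458, -0.0681]] 0.212
nr [[0.6369, -0.0987], [0.636, -0.0992]] 0.214
post [[0.5715, 0.0013], [0.5687, -0.0018]] 0.216
```

```bash
python3 -m jog '[{"claw":0,"travel":[0,-0.0035,0],"spin":0},{"claw":0,"travel":[0,0,0.02],"spin":0},{"claw":0,"travel":[0,0,0.02],"spin":0},{"claw":0,"travel":[0,0,0.019],"spin":0},{"claw":0,"travel":[0,0,0],"spin":0},{"claw":0.4,"travel":[0,0,0],"spin":0},{"claw":0.6,"travel":[0,0,0],"spin":0},{"claw":0.8,"travel":[0,0,0],"spin":0},{"claw":1,"travel":[0,0,0],"spin":0},{"claw":1,"travel":[0,0,0],"spin":0},{"claw":1,"travel":[0,0,0],"spin":0},{"claw":1,"travel":[0,0,0],"spin":0}]' 50
python3 -m jog '[{"claw":1,"travel":[0,0,0],"spin":0},{"claw":1,"travel":[0,0,0],"spin":0},{"claw":1,"travel":[0,0,0],"spin":0}]'
python3 to.py .5705 -.0005 .276
python3 - <<'E'
import numpy as np
th=np.linspace(0,1.55,13); x=-.055*np.cos(th)-.125*np.sin(th); y=.055*np.sin(th)-.125*np.cos(th)
print(np.c_[th[1:],-np.diff(x),np.diff(y)].round(4))  # tool x=-cage x, tool y=cage y
E
```

```text
t: 8.63
tool_pos: [0.5721, -0.0021, 0.2762]
eef_rot: [0.452, 3.108, -0.0]
force: [0.4, 0.4, 0.7]
grip_width: 0.0503
grasp_force: 0.0
t: 8.88
tool_pos: [0.5719, -0.0021, 0.2756]
eef_rot: [-0.452, -3.109, 0.0]
force: [-0.6, 0.3, -0.2]
grip_width: 0.0308
grasp_force: 0.0
8.8833 [ 0.57192365 -0.00213259  0.27563862] spin -2.1173923835826614e-05 travel [ 0.0018  0.0012 -0.0004] j [-0.16  0.22  1.58 -0.    1.34 -1.44] tilt [-0. -0.]
[[ 1.2920e-01  1.5600e-02  8.1000e-03]
 [ 2.5830e-01  1.4500e-02  1.0100e-02]
 [ 3.8750e-01  1.3000e-02  1.1900e-02]
 [ 5.1670e-01  1.1400e-02  1.3400e-02]
 [ 6.4580e-01  9.6000e-03  1.4800e-02]
 [ 7.7500e-01  7.6000e-03  1.5900e-02]
 [ 9.0420e-01  5.5000e-03  1.6800e-02]
 [ 1.0333e+00  3.3000e-03  1.7300e-02]
 [ 1.1625e+00  1.0000e-03  1.7600e-02]
 [ 1.2917e+00 -1.2000e-03  1.7600e-02]
 [ 1.4208e+00 -3.5000e-03  1.7300e-02]
 [ 1.5500e+00 -5.7000e-03  1.6700e-02]]
```

```bash
python3 -m jog '[{"claw":1,"travel":[0,0,0],"spin":0},{"claw":1,"travel":[0,0,0],"spin":0},{"claw":1,"travel":[0,0,0],"spin":0},{"claw":1,"travel":[0,0,0],"spin":0},{"claw":1,"travel":[0,0,0],"spin":0},{"claw":1,"travel":[0,0,0],"spin":0}]'
python3 -m jog '[{"claw":1,"travel":[0.0078,0.004,0],"spin":0},{"claw":1,"travel":[0.0078,0.0041,0],"spin":0},{"claw":1,"travel":[0.0073,0.005,0],"spin":0},{"claw":1,"travel":[0.0072,0.0051,0],"spin":0},{"claw":1,"travel":[0.0065,0.0059,0],"spin":0},{"claw":1,"travel":[0.0065,0.006,0],"spin":0},{"claw":1,"travel":[0.0057,0.0067,0],"spin":0},{"claw":1,"travel":[0.0057,0.0067,0],"spin":0},{"claw":1,"travel":[0,0,0],"spin":0},{"claw":1,"travel":[0,0,0],"spin":0}]'
python3 to.py .5705 -.0005 .276
```

```text
t: 9.38
tool_pos: [0.573, 0.0007, 0.2755]
eef_rot: [0.45, 3.107, 0.01]
force: [3.9, 8.1, -2.9]
grip_width: 0.0152
grasp_force: 50.0
t: 10.22
tool_pos: [0.5319, 0.0544, 0.2755]
eef_rot: [-0.452, -3.108, 0.003]
force: [-0.1, -2.6, -0.8]
grip_width: 0.0153
grasp_force: 50.0
10.2167 [0.5319167  0.05439374 0.27547066] spin 6.912536804626335e-06 travel [-0.0526 -0.0416 -0.0005] j [-0.06  0.15  1.67 -0.    1.33 -1.34] tilt [-0.001 -0.002]
```

```bash
python3 -m jog '[{"claw":1,"travel":[0.0048,0.0074,0],"spin":0},{"claw":1,"travel":[0.0048,0.0074,0],"spin":0},{"claw":1,"travel":[0.0038,0.008,0],"spin":0},{"claw":1,"travel":[0.0038,0.008,0],"spin":0},{"claw":1,"travel":[0.0028,0.0084,0],"spin":0},{"claw":1,"travel":[0.0027,0.0084,0],"spin":0},{"claw":1,"travel":[0.0017,0.0086,0],"spin":0},{"claw":1,"travel":[0.0016,0.0087,0],"spin":0},{"claw":1,"travel":[0,0,0],"spin":0}]'
python3 -m jog '[{"claw":1,"travel":[0.0005,0.0088,0],"spin":0},{"claw":1,"travel":[0.0005,0.0088,0],"spin":0},{"claw":1,"travel":[-0.0006,0.0088,0],"spin":0},{"claw":1,"travel":[-0.0006,0.0088,0],"spin":0},{"claw":1,"travel":[-0.0017,0.0087,0],"spin":0},{"claw":1,"travel":[-0.0018,0.0086,0],"spin":0},{"claw":1,"travel":[-0.0028,0.0084,0],"spin":0},{"claw":1,"travel":[-0.0029,0.0083,0],"spin":0},{"claw":1,"travel":[0,0,0],"spin":0},{"claw":1,"travel":[0,0,0],"spin":0},{"claw":1,"travel":[0,0,0],"spin":0},{"claw":1,"travel":[0,0,0],"spin":0}]'
python3 - <<'E'
from h import *
s=manip.get_state(); p=s["tool_pos"][:2]; a=-.2887
h=np.array([.6589,.1036]); v=R.from_euler('z',-a).as_matrix()[:2,:2]@(p-h)
print("radius",np.linalg.norm(v),"angle",(np.arctan2(-.125,-.055)-np.arctan2(v[1],v[0]))%(2*np.pi),s["qd"].round(3))
for n in ("scene","side"):
    c=manip.camera(n); np.savez(n+"3.npz",**c)
    f=c["frame"]; f=f[120:340,120:480] if n=="scene" else f[100:300,180:430]
    cv2.imwrite(f"pics/{n}3.png",cv2.resize(f[...,::-1],None,fx=2.2,fy=2.2))
E
```

```text
t: 10.97
tool_pos: [0.5218, 0.1266, 0.2752]
eef_rot: [-0.45, -3.097, -0.005]
force: [-11.0, 8.4, 6.6]
grip_width: 0.0156
grasp_force: 50.0
t: 11.97
tool_pos: [0.5518, 0.189, 0.2752]
eef_rot: [-0.45, -3.101, -0.0]
force: [-6.9, -0.0, 3.9]
grip_width: 0.0155
grasp_force: 50.0
radius 0.13696749548975373 angle 1.5405634277301408 [-0.001 -0.     0.001  0.001 -0.    -0.   ]
```

View pics/scene3.png

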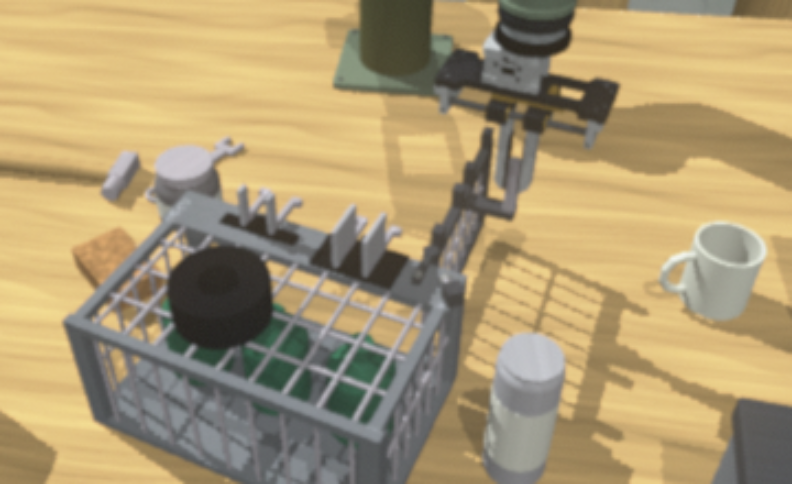

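View pics/side3.png

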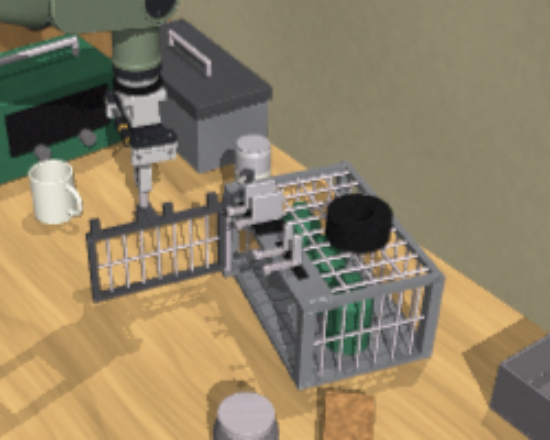

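The pictures show the gate square to the front, at about 1.54 rad. The fingers hold its post (scene crop (515,170)), both catches are squeezed in, and the bystanders are where they were. The arm is still, so I'm handing in.

```bash
python3 -c "
from workcell import manip
print(manip.close_job())"
```

```text
the job is handed in; nothing more can be done
None
```

I squeezed the wide catch and then the narrow one, swung the gate past its detent to about 1.54 rad (88°), and handed the job in at about 12 s of the 54 s, still holding the post with a 50 N grip; the hand-in gave no verdict.

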